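# Fetch the cuvette rack from behind the carton and the flask

### The job

The blue cuvette rack at the back of the dark grey storage tray is needed on the yellow mat, but the carton and the small conical flask stand in front of it: first set both of them upright on the blue mat, and only then take out the rack and set it down in the middle of the yellow mat, lengthwise along it. After that put the carton and the flask back in the tray, each exactly where it stood at the start and the carton turned as it was; tip nothing over and leave the bench timer and the dropper bottle alone.

Things in the scene. Friction and masses are not known exactly. Their poses are not given: they have to be found in the camera images.
- rack: Blue cuvette rack, 52 (x) x 130 (y) mm, walls 29 mm high, clear cuvettes fixed in it up to 50 mm; 0.12 kg. At the back of the tray, lengthwise across it, its front about 12 mm behind carton and flask (no finger fits between). Grip across its 52 mm at mid-length, on the outer walls 10 to 29 mm above its underside. Origin: centre of the underside; y along it, z up.
- carton: White and green reagent carton with an orange square, closed and rigid, 62 (x) x 74 (y) x 128 mm (z), about 0.12 kg; grip it across its 62 mm, in the upper half. It stands in the tray in front of the rack, left or right, its x within 0.08 rad of the tray's x. Origin: centre of the underside.
- flask: Small clear glass conical flask, 106 mm high, about 0.08 kg, rigid; round base of 64 mm diameter, narrowing upward, solid to the touch like an even cone: about 45 mm wide at 75 mm height, less at the rim. Grip it in its upper third, pads level with 70 to 100 mm height. It stands in the tray in front of the rack, beside the carton. Origin: centre of the underside, z up.
- tray: Dark grey storage tray, fixed, 190 (x) x 204 (y) mm, floor 5 mm thick, lip 14 mm high and 5 mm thick all round; thin white outlines on its floor show the rack's place at the back and two equal places 92 mm apart in front. Origin: centre of the underside; x points to the back (away from the robot), y to the left.
- blue_mat: Blue mat, fixed, 110 (x) x 200 (y) x 3 mm, lying nearer to the robot than the tray; the side area for carton and flask, which fit on it side by side along its length (centres 100 mm apart). Origin: centre of the underside; y along its length.
- yellow_mat: Yellow mat, fixed, 110 (x) x 200 (y) x 3 mm, with a black outline of the rack in its middle, nearer to the robot than the tray; the blue and the yellow mat lie one to the left, one to the right, either way round. Origin: centre of the underside; y along its length.
- timer: Cream bench timer, 50 x 64 x 67 mm, standing left of the tray; bystander, not to be moved. Origin: centre of the underside.
- dropper: Small white dropper bottle with black cap, 33 mm diameter, 78 mm high, standing right of the tray; bystander, not to be moved. Origin: centre of the underside.
There are look-alikes about, which are no part of the job. What is shaped like the flask but red is not meant.

How it is judged:
On the way, in this order (a step that is already met when the one before it is completed fails the run):
1. carton and flask both stand upright and released on the blue mat, the rack still in its place (x of carton in the frame of blue_mat between -0.05 and 0.05 m and y of carton in the frame of blue_mat between -0.095 and 0.095 m and z of each of carton, flask in the frame of blue_mat below 0.008 m and angle between each of carton, flask's own z axis and vertical below 0.17 rad and x of flask in the frame of blue_mat between -0.05 and 0.05 m and y of flask in the frame of blue_mat between -0.095 and 0.095 m and contact force between each of carton, flask and the fingers below 0.2 N and distance of rack from where it was at the start of the episode below 0.02 m), for 0.2 s.
2. the rack stands released in the middle of the yellow mat while carton and flask are still on the blue mat (horizontal distance between rack and yellow_mat below 0.015 m and angle between the y axis of rack and the y axis of yellow_mat, either way round below 0.2 rad and height (world z) of rack below 0.008 m and angle between each of rack, carton, flask's own z axis and vertical below 0.17 rad and contact force between rack and the fingers below 0.2 N and linear speed of rack below 0.03 m/s and angular speed of rack below 0.3 rad/s and x of carton in the frame of blue_mat between -0.05 and 0.05 m and y of carton in the frame of blue_mat between -0.095 and 0.095 m and z of each of carton, flask in the frame of blue_mat below 0.008 m and x of flask in the frame of blue_mat between -0.05 and 0.05 m and y of flask in the frame of blue_mat between -0.095 and 0.095 m), for 0.2 s.
At the end, for the whole second after the job is handed in: The rack stands on the yellow mat, its centre within 15 mm of the mat's and its length within 0.2 rad of the mat's; carton and flask stand upright in the tray, each within 15 mm of where it stood at the start, the carton within 0.22 rad of the tray's direction; all released and at rest (horizontal distance between rack and yellow_mat below 0.015 m and angle between the y axis of rack and the y axis of yellow_mat, either way round below 0.2 rad and height (world z) of rack below 0.008 m and angle between each of rack, carton, flask's own z axis and vertical below 0.17 rad and contact force between each of rack, carton, flask and the fingers below 0.2 N and linear speed of each of rack, carton, flask below 0.03 m/s and angular speed of each of rack, carton, flask below 0.3 rad/s and distance of each of carton, flask from where it was at the start of the episode below 0.015 m and angle between the x axis of carton and the x axis of tray, either way round below 0.22 rad); the robot touches nothing.
It fails at once if the rack, the carton or the flask tips over (angle between any of rack, carton, flask's own z axis and vertical above 0.6 rad).
It fails at once if the bench timer or the dropper bottle is moved more than 20 mm or knocked over (distance of any of timer, dropper from where it was at the start of the episode above 0.02 m or angle between any of timer, dropper's own z axis and vertical above 0.5 rad).
It also fails if it takes over 128 s, if anything falls off the work surface, if the arm or the gripper's body presses on something with over 40 N, if the wrist force passes 120 N, or if a joint passes its speed limit or range.

### The arm

A 6-joint arm with a two-finger parallel gripper is mounted at the origin on a cart in front of the work surface, level with it; the furniture and walls round the work are solid. World frame = base frame: x ahead of the robot, y to its left, z up, the work surface at z = 0. Lengths are in m, angles in rad, forces in N, time in s.
With the tool pointing down it reaches from about 0.3 to 0.85 m from the base axis. Payload 4.2 kg.
Tool frame: the origin (TCP) lies between the finger pads; the fingertips stand 14 mm ahead of it and the grasp point (between the pads) lies 5 mm behind it; z points along the fingers, y is the line along which they close (so a half turn about z gives the same grasp; the last joint's range is limited). The gripper opens to 91 mm and grips with 3 to 60 N. Pads are 32 mm wide; open, the fingers measure 118 mm over their backs; the gripper's body (76 mm by 178 mm) begins 60 mm behind the grasp point.
Start: joints at [1.326, 0.32, 1.565, -0, 1.257, -0.02], TCP at [0.128, 0.561, 0.228] pointing down, gripper open.
Joint ranges: [-3.11, 3.11], [-0.84, 2.01], [0.21, 2.61], [-1.34, 4.49], [0.05, 2.63], [-2.56, 2.56]. Speed limits (rad/s): [2.57, 2.57, 3.14, 3.14, 3.14, 3.14].

### API

Orientations are given as a 3x3 rotation matrix whose columns are the frame's x, y, z axes.
In Python, from plant import env, kin, telemetry, optics gives the robot as it stands. The module is installed in compiled form; this text tells all that it offers. Calls block until the motion is done:
- env.move_ptp(position, orientation): joint-space move of the TCP to a pose.
- env.servo_line(position, rate=0.15, rot=None, force_limit=None): straight line of the TCP; rot=None keeps the orientation; rate is the mean speed in m/s. With force_limit (N) it stops when the force on the tool has changed by that much, and returns True; else False.
- env.move_j(angles): joint-space move.
- env.move_gripper(opening, newtons=None): finger opening in m; newtons is the grip in N (None keeps the last); returns when the fingers have stopped.
- env.dwell(seconds).
- kin.ik(position, orientation): joint angles nearest the present ones, or None.
- telemetry.observe(): the state.
- optics.read_camera(name): name is "scene" or "side" or "wrist"; returns a dict with "color" (400x640x3 uint8, blue, green, red), "fx", "fy", "cx", "cy" (pixels), "rvec" (rotation vector, rad) and "tvec" (3), from world to camera coordinates, as OpenCV has them. Camera axes: x right, y down, z forward; pixel columns grow to the right and rows downward; lengths in m; the calibration is good to about 2 mm. A picture is of the moment at which its call begins. There is no depth.
A pose or a line that the arm cannot do raises env.Unreachable and nothing moves.
- env.sign_off(): hands the job in; it is judged then, once.
The state is a dict: "time": time; "qpos": joint angles; "dq": joint speeds; "tau": joint torques, N m; "tcp_pos": TCP position; "orientation": TCP orientation; "ft_force": force on the tool from outside, world axes, zero at the start; "wrist_torque": the same for the moment, N m; "gripper_width": finger opening in m; "finger_force": force on a finger pad.
Only numpy, scipy, OpenCV 4.12 (cv2) and the standard library are available. Lean on these libraries where they do the work, as an engineer would, in place of code of your own. Each camera call takes 0.05 s, during which the arm holds its last target. There are 200 camera calls.

## Working session

There is one attempt and no reset: what is moved stays moved. The work goes in short steps, each a Python script; the robot and the scene stay as the last script left them, time stands still between calls to the robot, and variables do not carry over. Pictures are saved under pics/ and viewed, at most 14 in all, crops included, and the job is handed in when it is done.

```bash
mkdir -p pics; cat > h.py <<'E'
import numpy as np, cv2
from plant import env, kin, telemetry, optics
def shot(n,f=None):
    c=optics.read_camera(n)
    if f: cv2.imwrite('pics/'+f,c['color'])
    return c
def K(c): return np.array([[c['fx'],0,c['cx']],[0,c['fy'],c['cy']],[0,0,1.]])
def ray(c,p):
    R=cv2.Rodrigues(np.array(c['rvec'],float))[0]; t=np.array(c['tvec'],float).ravel()
    d=R.T@np.linalg.solve(K(c),[p[0],p[1],1.]); return -R.T@t,d
def onz(c,p,z):
    o,d=ray(c,p); return o+d*(z-o[2])/d[2]
def tri(c1,p1,c2,p2):
    o1,d1=ray(c1,p1);o2,d2=ray(c2,p2)
    s=np.linalg.lstsq(np.c_[d1,-d2],o2-o1,rcond=None)[0]
    a=o1+s[0]*d1;b=o2+s[1]*d2; return (a+b)/2,np.linalg.norm(a-b)
def proj(c,X): return cv2.projectPoints(np.array(X,float).reshape(-1,3),np.array(c['rvec'],float),np.array(c['tvec'],float),K(c),None)[0].reshape(-1,2)
def down(a):  # tool y axis at angle a in world xy, z down
    y=np.array([np.cos(a),np.sin(a),0]);z=np.array([0,0,-1.]);return np.c_[np.cross(y,z),y,z]
E
python3 - <<'E'
from h import *
import pickle
d={n:shot(n,n+'0.png') for n in('scene','side','wrist')}
pickle.dump(d,open('d0.pkl','wb'))
for n in d: print(n,onz(d[n],(320,200),0),ray(d[n],(0,0))[0],d[n]['fx'])
print(telemetry.observe()['time'])
E
```

```text
scene [0.60382359 0.10943451 0.        ] [ 0.15357769 -0.56405835  0.44412327] 380.6882079075836
side [0.57875505 0.08261749 0.        ] [ 0.15738853 -0.52335914  0.70275324] 455.790363517046
wrist [0.15626067 0.54551669 0.        ] [0.04693322 0.57823814 0.38368343] 309.09796105045643
0.15
```

View pics/scene0.png

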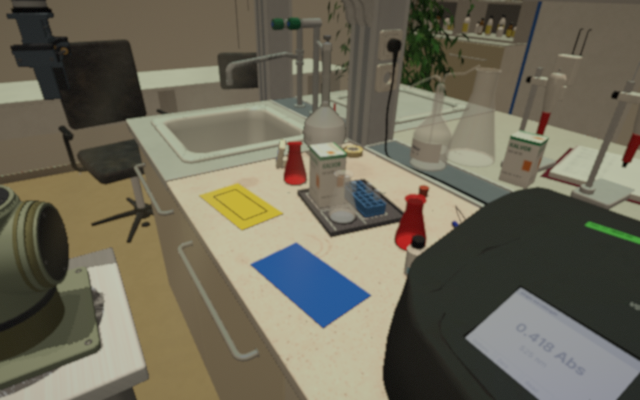

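View pics/side0.png

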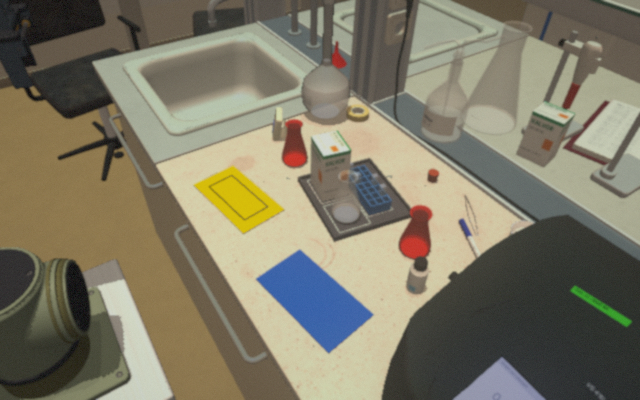

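The scene shows the yellow mat at about (240,205) and the blue mat at (310,283). The tray is at (350,195), with the carton left (328,175), the flask right (342,205) and the rack behind (367,198). Red decoy flasks stand at (294,165) and (411,222). Next I measure the mats by colour mask and look at the tray from above.

```bash
cat >> h.py <<'E'
import pickle
HSV={'blue':((100,150,60),(125,255,255)),'yellow':((22,150,100),(35,255,255))}
def quad(c,col):
    m=cv2.inRange(cv2.cvtColor(c['color'],cv2.COLOR_BGR2HSV),*HSV[col])
    m=cv2.morphologyEx(m,cv2.MORPH_CLOSE,np.ones((9,9)))
    k=max(cv2.findContours(m,cv2.RETR_EXTERNAL,cv2.CHAIN_APPROX_NONE)[0],key=cv2.contourArea)
    return k[:,0,:].astype(float)
def rect(c,k,z):
    P=np.array([onz(c,p,z)[:2] for p in k]); return cv2.minAreaRect((P*1000).astype(np.float32))
E
python3 - <<'E'
from h import *
d=pickle.load(open('d0.pkl','rb'))
for col in HSV:
    cs=[]
    for n in('scene','side'):
        k=quad(d[n],col); print(col,n,rect(d[n],k,.003))
        h=cv2.approxPolyDP(k[:,None].astype(np.float32),8,True)[:,0]; cs.append(h[np.argsort(h[:,1])]); 
    if len(cs[0])==len(cs[1])==4:
        for a,b in zip(*cs): print(tri(d['scene'],a,d['side'],b))
# rough tray: side view corners by eye
for p in((338,237),(409,213),(299,178),(369,160)): print('tray',onz(d['side'],p,.014))
for p in ((418,290),(277,139),(416,255),(294,163)): print('byst',onz(d['side'],p,0))
a=onz(d['side'],(355,198),0)
for q in((.50,.1,.30),(.52,.1,.33)):
  try: print(kin.ik(q,down(np.pi/2)),kin.ik(q,down(-np.pi/2)),kin.ik(q,down(0)))
  except Exception as e: print(e)
E
```

```text
blue scene ((425.6868591308594, -125.35979461669922), (103.87008666992188, 192.85946655273438), 9.000259399414062)
blue side ((425.2208251953125, -123.63762664794922), (104.06234741210938, 193.95816040039062), 9.29040241241455)
(array([ 0.46306622, -0.01746521, -0.00435735]), np.float64(0.005797338007388779))
(array([ 0.36055908, -0.0373703 ,  0.00258993]), np.float64(0.0020125590603614963))
(array([ 4.92921588e-01, -2.08262757e-01, -2.32905870e-04]), np.float64(0.0014474781576577815))
(array([ 0.39280899, -0.22482237, -0.00183625]), np.float64(0.00026537889570144436))
yellow scene ((426.2476806640625, 184.25485229492188), (103.94049835205078, 193.32339477539062), 8.211222648620605)
yellow side ((426.3035888671875, 187.97283935546875), (108.13072204589844, 198.19924926757812), 8.410001754760742)
(array([ 0.46908857,  0.29980938, -0.00502715]), np.float64(0.0014976393612960192))
(array([ 0.36854035,  0.2933422 , -0.01100821]), np.float64(0.004300105116633788))
(array([0.49224464, 0.10134539, 0.00124992]), np.float64(0.003329380115904714))
(array([0.3879264 , 0.08445665, 0.00419731]), 
[... 260 characters left out ...]
 0.33390895 0.        ]
byst [ 0.65277845 -0.15064144  0.        ]
byst [0.59734321 0.22568575 0.        ]
[ 1.74840292e-01  1.77410512e-01  1.57757998e+00 -4.44089210e-16
  1.38660216e+00 -1.39595603e+00] [ 1.74840292e-01  1.77410512e-01  1.57757998e+00 -4.44089210e-16
  1.38660216e+00  1.74563662e+00] [ 1.74840292e-01  1.77410512e-01  1.57757998e+00 -4.44089210e-16
  1.38660216e+00  1.74840292e-01]
[ 1.68269130e-01  1.99579207e-01  1.47603516e+00 -4.44089210e-16
  1.46597828e+00 -1.40252720e+00] [ 1.68269130e-01  1.99579207e-01  1.47603516e+00 -4.44089210e-16
  1.46597828e+00  1.73906546e+00] [ 1.68269130e-01  1.99579207e-01  1.47603516e+00 -4.44089210e-16
  1.46597828e+00  1.68269130e-01]
```

View pics/wrist0.png

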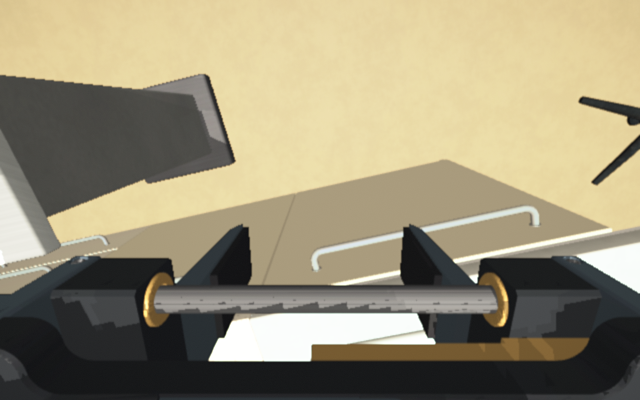

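```bash
python3 - <<'E'
from h import *
d=pickle.load(open('d0.pkl','rb'))
print('bigflask',onz(d['side'],(325,120),0))
a=-np.pi/2+.15
env.move_ptp([.36,.25,.33],down(a))
for i,y in enumerate((.12,-.03)):
    env.move_ptp([.56,y,.33],down(a))
    env.dwell(.3)
    d['w%d'%i]=shot('wrist','w%d.png'%i)
    print(ray(d['w%d'%i],(0,0))[0], proj(d['w%d'%i],[[.64,.045,.005]]),telemetry.observe()['time'])
pickle.dump(d,open('d0.pkl','wb'))
E
```

```text
bigflask [0.76638889 0.34084409 0.        ]
[0.64101394 0.13274186 0.48703764] [[383.41850128 118.03988418]] 3.2
[ 0.64186318 -0.01696509  0.48644737] [[284.38610837 102.71708269]] 4.2
```

View pics/w0.png

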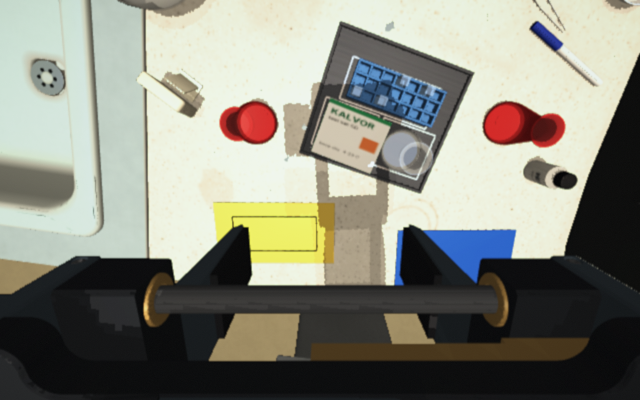

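View pics/w1.png

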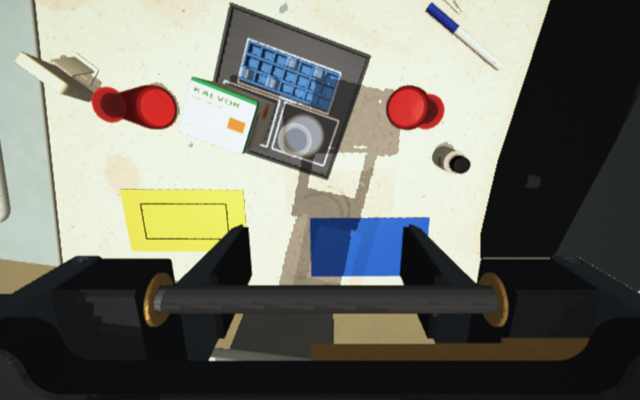

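Both wrist views show the tray with the carton front-left ((350,140) in w0), flask front-right ((410,155)) and rack behind ((397,90)). Its place outlines are visible, and the mats are below. I'll detect the shapes with masks and overlay them on enlarged crops.

```bash
cat > seg.py <<'E'
from h import *
d=pickle.load(open('d0.pkl','rb'))
roi={'w0':(290,10,190,195),'w1':(170,0,205,190)}
out={}
for n,(x,y,w,h) in roi.items():
    im=d[n]['color'][y:y+h,x:x+w]; hsv=cv2.cvtColor(im,cv2.COLOR_BGR2HSV)
    S=3; big=cv2.resize(im,None,fx=S,fy=S,interpolation=cv2.INTER_CUBIC)
    big_o=big.copy(); bh=cv2.cvtColor(big_o,cv2.COLOR_BGR2HSV)
    m=cv2.inRange(bh,(98,110,50),(125,255,255)); m=cv2.morphologyEx(m,cv2.MORPH_CLOSE,np.ones((25,25))); m=cv2.morphologyEx(m,cv2.MORPH_OPEN,np.ones((15,15)))
    k=max(cv2.findContours(m,0,1)[0],key=cv2.contourArea); bx=cv2.boxPoints(cv2.minAreaRect(k)); cv2.polylines(big,[bx.astype(int)],True,(0,0,255),1)
    g=cv2.cvtColor(big_o,cv2.COLOR_BGR2GRAY)
    c=cv2.HoughCircles(cv2.GaussianBlur(g,(5,5),0),cv2.HOUGH_GRADIENT,1.5,10,param1=120,param2=30,minRadius=30,maxRadius=85)
    print(n,'rack',(bx/S+[x,y]).round(1).tolist())
    if c is not None:
        for q in c[0][:4]: cv2.circle(big,(int(q[0]),int(q[1])),int(q[2]),(0,255,255),1); print('circ',(q/S+[x,y,0]).round(1))
    for i in range(0,w,20): cv2.putText(big,str(x+i),(i*S,8),0,.3,(0,0,255)); cv2.line(big,(i*S,10),(i*S,14),(0,0,255))
    for i in range(0,h,20): cv2.putText(big,str(y+i),(0,i*S+3),0,.3,(0,0,255)); 
    cv2.imwrite('pics/z_%s.png'%n,big)
E
python3 seg.py
```

```text
w0 rack [[344.6, 95.8], [359.5, 57.6], [446.7, 91.6], [431.8, 129.8]]
circ [408.8 150.2  27. ]
circ [402.2 146.2  28. ]
circ [407.8 146.8  27.5]
circ [405.2 152.8  23.1]
w1 rack [[235.5, 78.2], [249.3, 40.5], [340.7, 74.0], [326.9, 111.7]]
circ [263.8  68.2  23.6]
circ [284.8  73.8  28. ]
circ [295.2 139.8  17.6]
circ [285.2  77.8  26.4]
```

View pics/z_w0.png

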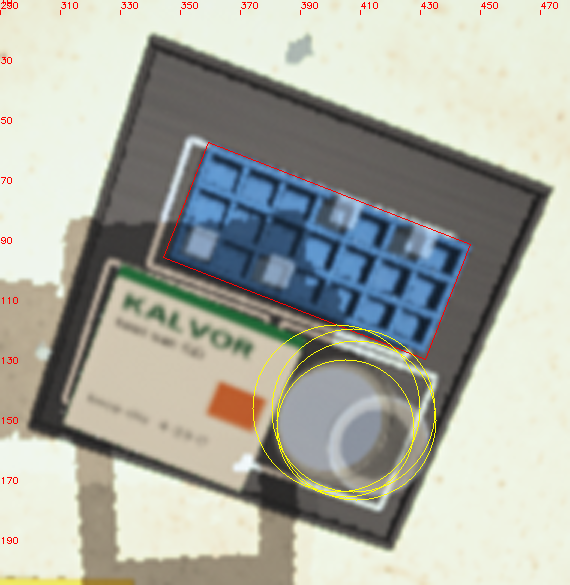

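View pics/z_w1.png

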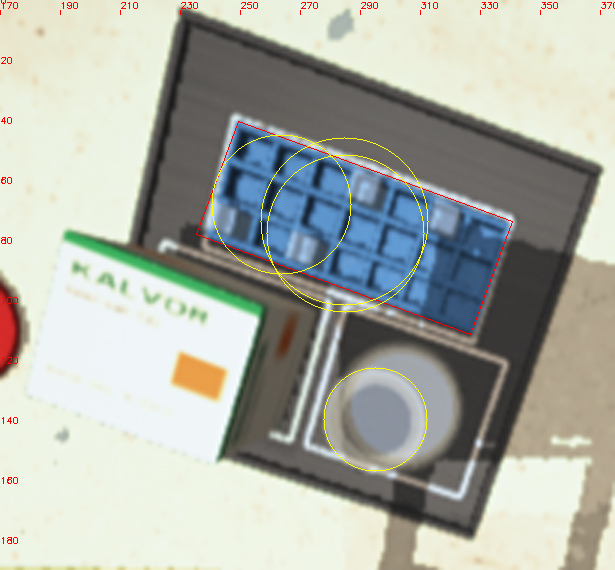

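The crops give sharp corners of the tray lip, carton top, rack, flask rim and base, and the place outlines. Now I triangulate them between the two wrist views.

```bash
cat > meas.py <<'E'
from h import *
d=pickle.load(open('d0.pkl','rb')); a,b=d['w0'],d['w1']
P=lambda x,y:(290+x/3,10+y/3); Q=lambda x,y:(170+x/3,y/3)
L={'trayTL':(P(152,35),Q(183,8)),'trayTR':(P(552,188),Q(601,170)),'trayBR':(P(391,549),Q(474,540)),
'cTL':(P(120,267),Q(65,231)),'cTR':(P(304,340),Q(263,306)),'cBR':(P(243,491),Q(219,461)),'cBL':(P(63,425),Q(25,396)),
'frim':(P(380,443),Q(375,419)),'fbase':(P(335,415),Q(400,407)),'plTR':(P(436,376),Q(506,362)),'plBR':(P(381,509),Q(461,496)),
'rTL':((359.5,57.6),(249.3,40.5)),'rTR':((446.7,91.6),(340.7,74)),'rBR':((431.8,129.8),(326.9,111.7)),'rBL':((344.6,95.8),(235.5,78.2))}
R={}
for k,(p,q) in L.items():
    X,e=tri(a,p,b,q); R[k]=X; print(k,X.round(4),round(e,4))
for nm,z,ks in(('tray',.014,('trayTL','trayTR','trayBR')),('carton',.133,('cTL','cTR','cBR','cBL')),('rack',.034,('rTL','rTR','rBR','rBL')),('rim',.111,('frim',)),('base',.005,('fbase',)),('pl',.005,('plTR','plBR'))):
    F=[(onz(a,L[k][0],z)+onz(b,L[k][1],z))/2 for k in ks]; D=[np.linalg.norm(onz(a,L[k][0],z)-onz(b,L[k][1],z)).round(4) for k in ks]
    F=np.array(F); print(nm,F[:,:2].round(4).tolist(),D,'mean',F.mean(0).round(4))
    if len(ks)>2:
        print('  top edge len/yaw',np.linalg.norm(F[0]-F[1]).round(4),np.arctan2(*-(F[0]-F[1])[:2]*[1,-1]).round(3), 'side',np.linalg.norm(F[1]-F[2]).round(4),np.arctan2(*(F[1]-F[2])[1::-1]).round(3))
        if nm=='tray': print('  centre',(F[0]+F[2])/2)
for n,f in(('w0',P),('w1',Q)):
    pass
print('plw1',[onz(b,Q(*q),.005)[:2].round(4) for q in((333,315),(506,362),(461,496),(305,444))],'cpl',[onz(b,Q(*q),.005)[:2].round(4) for q in((163,243),(328,297),(290,440))])
for c in('blue','yellow'): 
    for n in('w0','w1'): print(c,n,rect(d[n],quad(d[n],c),.003))
for nm,z,p,q in(('redR',.1,(509,122),(407,107)),('redL',.1,(255,121),(155,106)),('drop',.078,(564,180),(460,162)),('timer',.067,(152,92),(40,78))): print(nm,tri(a,p,b,q))
E
python3 meas.py
```

```text
trayTL [0.7565 0.1298 0.01  ] 0.0006
trayTR [ 0.7198 -0.0682  0.0127] 0.0012
trayBR [ 0.5348 -0.0367  0.008 ] 0.0005
cTL [0.6514 0.1297 0.1313] 0.0004
cTR [0.6364 0.0579 0.1304] 0.0008
cBR [0.5772 0.0695 0.1311] 0.0015
cBL [0.5916 0.1424 0.1329] 0.0001
frim [0.6004 0.0142 0.1093] 0.0002
fbase [0.5992 0.0104 0.0153] 0.0031
plTR [ 0.6268 -0.0388  0.0047] 0.0002
plBR [ 0.556  -0.0264  0.0073] 0.0011
rTL [0.7124 0.0974 0.0276] 0.0011
rTR [ 0.6885 -0.0303  0.0301] 0.0008
rBR [ 0.6359 -0.0191  0.0408] 0.0026
rBL [0.6613 0.1097 0.0376] 0.0006
tray [[0.7555, 0.1292], [0.7196, -0.0679], [0.5361, -0.0355]] [np.float64(0.0014), np.float64(0.0013), np.float64(0.002)] mean [0.6704 0.0086 0.014 ]
  top edge len/yaw 0.2003 -0.18 side 0.1863 -0.175
  centre [0.64581059 0.04683187 0.014     ]
carton [[0.6514, 0.1294], [0.6364, 0.0579], [0.5776, 0.0694], [0.5916, 0.1424]] [np.float64(0.0009), np.float64(0.0014), np.float64(0.0018), np.float64(0.0001)] mean [0.6143 0.0998 0.133 ]
  top edge len/yaw 0.073 -0.206 side 0.06 -0.194
rack [[0.7114, 0.0969], [0.6881, -0.0296], [0.6358, -0.0203], [0.6615, 0.11
[... 704 characters left out ...]
542651176452637)
blue w1 ((427.2655334472656, -122.91293334960938), (106.61942291259766, 196.031005859375), 8.673772811889648)
yellow w0 ((429.2609558105469, 187.29464721679688), (106.93984985351562, 195.3690643310547), 7.807088851928711)
yellow w1 ((428.47894287109375, 187.65939331054688), (105.08496856689453, 195.86973571777344), 7.816909313201904)
redR (array([ 0.66108036, -0.13039447,  0.02801362]), np.float64(0.001292178554433704))
redL (array([0.60637023, 0.23639714, 0.00204015]), np.float64(0.0002485392740654114))
drop (array([ 0.59797458, -0.20846442,  0.06697397]), np.float64(0.003356378648626978))
timer (array([0.62417914, 0.37205615, 0.03696401]), np.float64(0.004167227497195516))
```

Cross-checks agree:

| Item | Position (m) | Yaw (rad) | Check |
|---|---|---|---|
| Tray | (0.646, 0.047) | −0.178 | edges 200 × 186 mm |
| Carton | (0.614, 0.100) | −0.20 | top at 0.131 |
| Flask | (0.600, 0.014) | – | rim at 0.109 |
| Rack | (0.674, 0.039) | −0.179 | 129 × 53 mm |
| Blue mat | (0.426, −0.124) | 0.155 | – |
| Yellow mat | (0.4285, 0.1875) | 0.138 | – |

All grips close along x, since the fingertips clear the rack. Next is the carton.

```bash
cat >> h.py <<'E'
def loc(c,yaw,x,y): return np.array([c[0]+x*np.cos(yaw)-y*np.sin(yaw),c[1]+x*np.sin(yaw)+y*np.cos(yaw)])
BLUE=(.4262,-.1235);BY=.155;YEL=(.4285,.1875);YY=.138
CAR=(.6143,.0998);CY=-.197;FLK=(.6003,.0138);FY=-.178;RCK=(.6742,.0393);RY=-.179
CB=loc(BLUE,BY,0,.053);FB=loc(BLUE,BY,0,-.042)
def V(xy,z): return [xy[0],xy[1],z]
def rep(t):
    s=telemetry.observe(); print(t,'t',round(s['time'],1),'tcp',np.round(s['tcp_pos'],4),'w',round(s['gripper_width'],4),'F',np.round(s['finger_force'],1),'ft',np.round(s['ft_force'],1))
def pick(xy,yaw,z,opening,newt,hi):
    env.move_gripper(opening,10)
    env.servo_line(V(xy,hi),rate=.25,rot=down(yaw)); env.servo_line(V(xy,z+.03),rate=.2)
    print('stop',env.servo_line(V(xy,z),rate=.06,force_limit=8))
    rep('at'); env.move_gripper(0,5); env.move_gripper(0,newt); rep('grip')
    env.servo_line(V(xy,hi),rate=.12); rep('lift')
def place(xy,yaw,z,opening,hi):
    env.servo_line(V(xy,hi),rate=.15,rot=down(yaw)); env.servo_line(V(xy,z+.02),rate=.15)
    print('stop',env.servo_line(V(xy,z),rate=.03,force_limit=6)); env.dwell(.3); rep('down')
    env.move_gripper(opening,10); env.dwell(.3); rep('open'); env.servo_line(V(xy,hi),rate=.15)
E
python3 - <<'E'
from h import *
d=pickle.load(open('d0.pkl','rb'))
print('instr',tri(d['w0'],(565,250),d['w1'],(482,245)))
for n,xy,y,z in(('C',CAR,CY,.105),('Ch',CAR,CY,.25),('F',FLK,FY,.085),('CB',CB,BY,.103),('FB',FB,BY,.083),('FBh',FB,BY,.25),('R',RCK,RY,.024),('Rh',RCK,RY,.12),('Y',YEL,YY,.022)):
    q=kin.ik(V(xy,z),down(y)); print(n,xy,None if q is None else q.round(2))
E
```

```text
instr (array([ 0.46442033, -0.31592186, -0.00311214]), np.float64(0.011111554817238365))
C (0.6143, 0.0998) [ 0.14  0.49  1.62 -0.    1.03  0.34]
Ch (0.6143, 0.0998) [ 0.14  0.38  1.41 -0.    1.35  0.34]
F (0.6003, 0.0138) [ 0.    0.48  1.7  -0.    0.96  0.18]
CB [ 0.41801785 -0.07113539] [-0.2   0.22  2.07 -0.    0.85 -0.35]
FB [ 0.43268396 -0.16499648] [-0.39  0.3   2.02 -0.    0.83 -0.54]
FBh [ 0.43268396 -0.16499648] [-0.39  0.13  1.76 -0.    1.25 -0.54]
R (0.6742, 0.0393) [ 0.04  0.64  1.56 -0.    0.93  0.22]
Rh (0.6742, 0.0393) [ 0.04  0.55  1.47 -0.    1.12  0.22]
Y (0.4285, 0.1875) [ 0.39  0.4   2.08 -0.    0.67  0.25]
```

```bash
python3 - <<'E'
from h import *
env.move_ptp(V(CAR,.26),down(CY))
pick(CAR,CY,.105,.088,20,.25)
place(CB,BY,.1035,.088,.25)
env.move_ptp(V(FLK,.25),down(FY))
shot('side','s1.png'); d=shot('wrist','w2.png')
E
```

```text
stop False
at t 7.1 tcp [0.6144 0.0998 0.1048] w 0.0882 F 0.0 ft [-0.1  0.6  0.1]
grip t 7.8 tcp [0.6144 0.0998 0.1052] w 0.0622 F 19.9 ft [0.4 0.4 0.6]
lift t 9.1 tcp [0.6138 0.0997 0.249 ] w 0.0621 F 19.9 ft [ 0.   0.6 -1.4]
stop True
down t 13.0 tcp [ 0.4175 -0.071   0.1031] w 0.0623 F 19.9 ft [0.  0.1 5.1]
open t 13.9 tcp [ 0.4168 -0.0708  0.1026] w 0.0876 F 0.0 ft [ 0.8 -0.5  0.1]
```

View pics/s1.png

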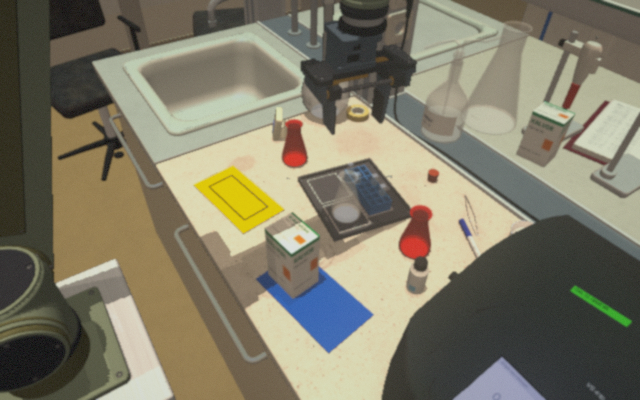

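The carton stands upright on the blue mat at (293,258), and the flask is still in its place at (347,212). Next is the flask.

```bash
python3 - <<'E'
from h import *
pick(FLK,FY,.087,.075,15,.25)
place(FB,BY,.0855,.075,.25)
env.move_ptp(V(RCK,.22),down(RY))
shot('side','s2.png'); c=shot('scene'); 
pickle.dump(c,open('c2.pkl','wb'))
E
```

```text
stop False
at t 18.1 tcp [0.6004 0.0138 0.0868] w 0.0748 F 0.0 ft [ 0.3 -0.5  0.5]
grip t 18.8 tcp [0.6003 0.0138 0.0871] w 0.0477 F 15.0 ft [-0.1 -0.4  2.1]
lift t 20.3 tcp [0.5999 0.0138 0.2491] w 0.048 F 14.8 ft [ 0.5 -0.2 -0. ]
stop True
down t 24.2 tcp [ 0.4322 -0.1648  0.0851] w 0.0476 F 15.2 ft [0.3 0.7 5.1]
open t 25.1 tcp [ 0.4316 -0.1646  0.0846] w 0.0749 F 0.0 ft [ 0.1 -0.  -0.5]
```

View pics/s2.png

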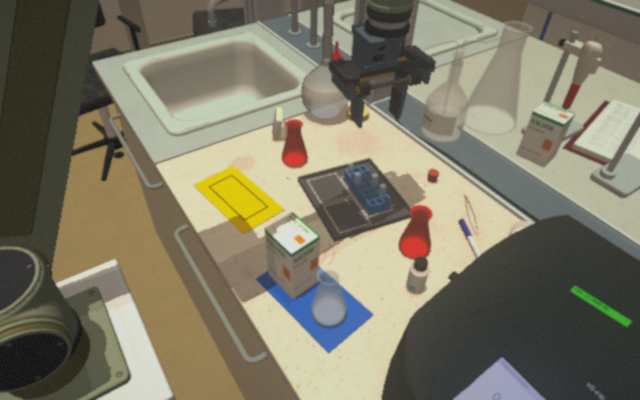

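Both stand on the blue mat, the carton at (293,258) and the flask at (328,305), and the rack is free. Now the rack.

```bash
python3 - <<'E'
from h import *
pick(RCK,RY,.025,.070,20,.20)
place(YEL,YY,.0235,.070,.20)
env.move_ptp(V(CB,.27),down(BY)); 
d={n:shot(n,n+'3.png') for n in('side','scene')}; pickle.dump(d,open('d3.pkl','wb'))
im=d['side']['color'][150:270,170:310]; cv2.imwrite('pics/s3z.png',cv2.resize(im,None,fx=4,fy=4))
E
```

```text
stop False
at t 29.8 tcp [0.6742 0.0393 0.0248] w 0.0699 F 0.0 ft [ 0.7 -0.1  1.2]
grip t 30.4 tcp [0.6746 0.0393 0.0254] w 0.0517 F 20.0 ft [ 1.  -0.5  1.6]
lift t 32.0 tcp [0.6738 0.0393 0.199 ] w 0.0513 F 20.0 ft [ 0.   0.1 -1.3]
stop True
down t 36.2 tcp [0.4281 0.1873 0.0233] w 0.0513 F 20.0 ft [-0.3 -0.8  5.5]
open t 37.0 tcp [0.4274 0.1871 0.0229] w 0.0698 F 0.0 ft [-0.2  0.4  0.1]
```

View pics/s3z.png

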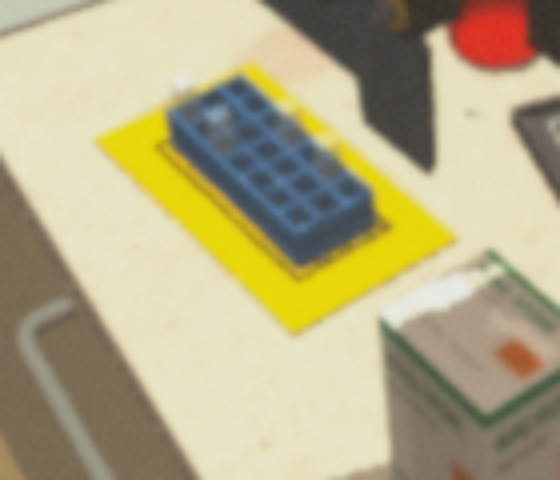

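The rack lies lengthwise within the black outline on the yellow mat. I'll put a number on its centring, then return the carton and flask.

```bash
python3 - <<'E'
from h import *
d=pickle.load(open('d3.pkl','rb'))
f=lambda x,y,z:onz(d['side'],(170+x/4,150+y/4),z)[:2]
for n,p in(('front',(302,264)),('right',(374,226)),('left',(172,147))):
    print(n,f(*p,.003).round(4))
print('top-diag mid',((f(172,114,.032)+f(372,188,.032))/2).round(4),((f(302,229,.032)+f(240,76,.032))/2).round(4))
print('outline',f(297,279,.003),f(389,227,.003),f(158,148,.003),'matcorners',f(295,334,.003),f(455,239,.003),f(97,140,.003),f(252,63,.003))
print('model rack pts', [loc(YEL,YY,x,y).round(4) for x,y in((-.026,-.065),(.026,-.065),(-.026,.065))])
E
```

```text
front [0.4143 0.1235]
right [0.4607 0.1286]
left [0.3936 0.247 ]
top-diag mid [0.4281 0.1843] [0.4284 0.1852]
outline [0.40699457 0.11489242] [0.46729867 0.12356373] [0.38644542 0.25050002] matcorners [0.38845692 0.08015449] [0.49318472 0.09632194] [0.35956307 0.27546581] [0.46525685 0.29155144]
model rack pts [array([0.4117, 0.1195]), array([0.4632, 0.1267]), array([0.3938, 0.2483])]
```

The rack is about 2 mm off the mat's centre, which is well inside tolerance. Now the carton and flask go back.

```bash
python3 - <<'E'
from h import *
pick(CB-[.0005,0],BY,.1035,.088,20,.25)
place(CAR,CY,.1055,.088,.25)
env.move_ptp(V(FB,.25),down(BY))
pick(FB,BY,.0855,.075,15,.25)
place(FLK,FY,.0875,.075,.25)
env.move_ptp([.36,.12,.33],down(-np.pi/2+.15))
env.move_ptp([.56,.12,.33],down(-np.pi/2+.15)); env.dwell(.3)
c=shot('wrist','w4.png'); pickle.dump(c,open('c4.pkl','wb'))
cv2.imwrite('pics/w4z.png',cv2.resize(c['color'][10:205,205:485],None,fx=2.8,fy=2.8,interpolation=cv2.INTER_CUBIC))
E
```

```text
stop False
at t 41.6 tcp [ 0.4177 -0.0712  0.1035] w 0.0878 F 0.0 ft [-0.1 -0.3 -0.4]
grip t 42.3 tcp [ 0.4177 -0.0712  0.1037] w 0.062 F 19.9 ft [-0.4  0.7  1.9]
lift t 43.7 tcp [ 0.417  -0.071   0.2493] w 0.0624 F 19.9 ft [-0.6 -0.6 -1. ]
stop True
down t 47.5 tcp [0.6138 0.0997 0.1057] w 0.0621 F 19.9 ft [-0.7  0.   5.3]
open t 48.4 tcp [0.613  0.0996 0.1048] w 0.0878 F 0.0 ft [ 0.4 -0.7 -1.2]
stop False
at t 52.9 tcp [ 0.4327 -0.165   0.0853] w 0.0748 F 0.0 ft [ 0.6  0.7 -0.3]
grip t 53.6 tcp [ 0.4327 -0.165   0.0856] w 0.0475 F 15.0 ft [-0.2  0.4  2.7]
lift t 55.2 tcp [ 0.4323 -0.1649  0.2493] w 0.0475 F 14.8 ft [ 0.3  0.5 -1.1]
stop True
down t 59.0 tcp [0.5998 0.0138 0.0876] w 0.0481 F 15.2 ft [-1.3 -0.3  4.5]
open t 59.9 tcp [0.5991 0.0138 0.0869] w 0.075 F 0.0 ft [-0.2  0.6  0.4]
```

View pics/w4z.png

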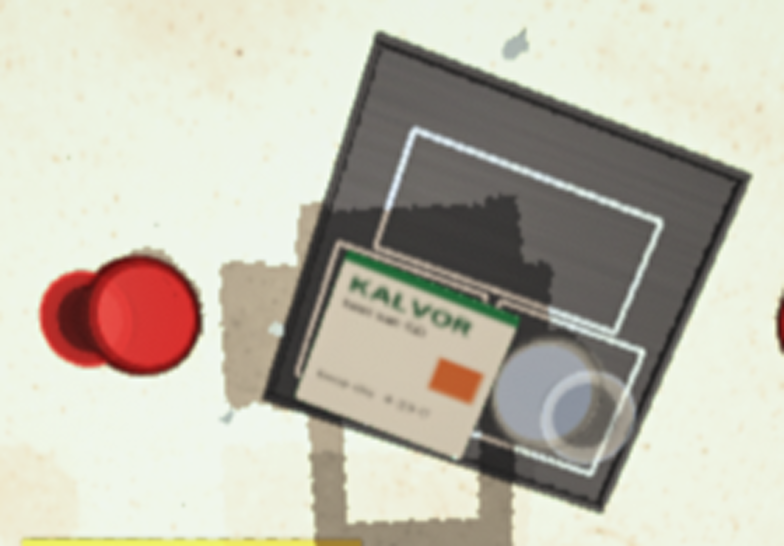

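Seen from the same camera pose as at the start, the carton's top corners and the flask's rim are within about 2 px (≈2 mm) of their first positions. Both stand upright and nothing touches them, so I'm handing in.

```bash
python3 -c "
from h import *
print(env.sign_off()); rep('end')"
```

```text
the job is handed in; nothing more can be done
None
the job is handed in; nothing more can be done
```

The job is handed in, but no verdict came back: the rack is about 2 mm from the middle of the yellow mat and lengthwise along it, the carton and flask stand upright within about 2 mm of where they started, nothing tipped, and it took about 62 of the 128 s.

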